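# Pin back the sprung clamp arm of the tray fixture

## Robot

A 6-joint arm with a two-finger parallel gripper is mounted at the origin on a cart in front of the work surface, level with it; the furniture and walls round the work are solid. World frame = base frame: x ahead of the robot, y to its left, z up, the work surface at z = 0. Lengths are in m, angles in rad, forces in N, time in s.
With the tool pointing down it reaches from about 0.4 to 0.825 m from the base axis. Payload 7 kg.
Tool frame: the origin (TCP) lies on the centre line of the jaws, within the pads' length; the fingertips stand tip_reach ahead of it and the grasp point (between the pads) is the TCP (tip_reach is the distance from the TCP to the fingertips, in m); z points along the fingers, y is the line along which they close (so a half turn about z gives the same grasp; the last joint's range is limited). The gripper opens to 88 mm and grips with 3 to 60 N. Pads are 19 mm wide; open, the fingers measure 130 mm over their backs; the gripper's body (78 mm by 193 mm) begins 47 mm behind the grasp point.
Start: joints at [-0.912, 0.359, 0.012, 0, -1.224, -0.288], TCP at [0.245, -0.629, 0.246] pointing down, gripper open.
Joint ranges: [-3.07, 3.07], [-1.43, 2.12], [-1.02, 1.25], [-3.03, 1.67], [-3.05, -0], [-3.03, 3.03]. Speed limits (rad/s): [2.39, 2.39, 3.01, 3.14, 3.14, 3.14].

## Interface

Orientations are given as [roll, pitch, yaw] about the fixed x, y, z axes, in that order (R = Rz(yaw) Ry(pitch) Rx(roll)).
In Python, from station import get_state, grab_frame, calibration, job_done, find_in, mark_of, tip_reach gives the robot as it stands.
- The arm moves only by the shell command python3 -m handwheel 'ROWS' [OPENING] [FORCE]. ROWS is JSON, a list of rows, each an object with "delta_pos": the shift along the world's x, y, z in units of 30 mm (1.0 is 30 mm), a list of three; "dr": the turn, a rotation vector about the world's x, y, z in degrees, a list of three. In form: [{"delta_pos": [tx, ty, tz], "dr": [rx, ry, rz]}, ...]. A call has 1 to 10 rows; each row shifts and turns the commanded pose from where the row before left it; what a row does not reach is not made up. A row lasts 1/10 s, in which the tool goes at most 50 mm and 8.59 degrees, less where a joint would pass 70% of its speed; a pose out of reach is approached as far as the arm can. A call is refused whole if a number of a shift passes 1 or a number of a turn 8.59, either way. A call with a gripper value outside its range is refused whole. OPENING is the closure, from -1 (fully open) to 1 (shut), set as the call begins (- or left out, the last holds). The fingers move at their own pace and stop on an object; FORCE is the grip in N (left out, the last holds). Time passes only in rows, so rows that do not move let the fingers close. It gives the time, the measured TCP pose, the force, the opening and the grip force at its end, in the units of the state.
- get_state(): the state, without advancing time (a new reading comes with each control period).
- grab_frame(name): name is "side" or "top" or "wrist"; returns the picture (384x512x3 uint8, red, green, blue); there is no depth.
- calibration(name): a dict with "fx", "fy", "cx", "cy" (pixels), "extrinsics" (4x4, takes a point from world to camera coordinates). Camera axes: x right, y down, z forward; pixel columns grow to the right and rows downward; lengths in m; the calibration is good to about 2 mm. The wrist camera is an equidistant fisheye: a pixel r from the principal point sees the ray r / f radians off the axis. A picture is of the moment at which its call begins: read the wrist's pose just before it. calibration takes no time and is no camera call; for the wrist camera it gives the pose at the moment of the call.
- job_done(): hands the job in; it is judged then, once.
Trained networks look in the newest picture that a camera, given by its name, has taken for a name from the list of things; names that differ only in an ending like _2 or _b are one class to them, and where a whole thing is asked for, a point or a joint stands for the part that bears it (a point fixed in the world has none). Each returns a list of dicts, best first, with "conf" (0 to 1); they miss things now and then, are a little off and sometimes report something else, mostly with a low value. They report only what shows in the picture. A call takes as long as a camera call. They do not tell look-alikes from the thing itself.
- find_in(camera, query): "location" ([column, row] in pixels, amid what is visible of it).
- mark_of(camera, query): "location" ([column, row] in pixels: a listed point, or the origin of a listed thing).
The state is a dict: "t": time; "q": joint angles; "qd": joint speeds; "joint_efforts": joint torques, N m; "eef_pos": TCP position; "ee_rot": TCP orientation; "force": force on the tool from outside, world axes, zero at the start; "moment": the same for the moment, N m; "width": finger opening in m; "gripper_force": force on a finger pad.
Only numpy, scipy, OpenCV 4.12 (cv2) and the standard library are available. Lean on these libraries where they do the work, as an engineer would, in place of code of your own. Each camera call takes 0.05 s, during which the arm holds its last target. There are 200 camera calls.

## Task

Free the chip tray for loading: swing the fixture's sprung clamp arm open, away from the tray, and pin it there with the thick pin from the rack, standing fully down in the hole of the fixture's stop block so that the arm rests against the pin's shank. Since the arm springs back, push it with the held pin itself; leave the slim pin in its rack.

Things in the scene. Friction and masses are not known exactly. Their poses are not given: they have to be found in the camera images.
- thick_pin_head (a point): Centre of the head of the thicker of two steel pins standing 70 mm apart in a grey rack block (44 x 122 x 30 mm; which socket varies). Pin 98 mm long, 90 g: dark round head 28 mm wide and tall, below it a bright shank 16 mm wide, 70 mm long, its last 6 mm tapered to a foot 11 mm wide. Point: 14 mm below the pin's top, 84 above its foot. Foot 24 mm deep in the rack. z up the pin.
- slim_pin_head (a point): Centre of the head of the other pin, which stays in the rack: same length, head 18 mm and shank 10 mm wide.
- stop_hole (a point): Centre of the mouth of the hole in the 46 mm wide steel block, 30 mm high, on the fixture (fixed plate 150 x 190 x 10 mm, yaw within 25 degrees). Hole 19 mm wide, 4 mm chamfer, 27 deep: seated thick pin has its head centre 57 mm above. Axes are the fixture's: z up, y left of x. Push the pin straight along +x from x = -115 mm or less, y = 0, foot 4 to 12 mm above the mouth, to the hole; then down.
- clamp_arm (a joint): Dark bar, 140 x 12 mm, 24 tall, from 4 to 28 mm above the hole's mouth. Vertical pivot at x -58, y +76 mm from the hole (cap 33 above the mouth). 0 rad: at rest, along the fixture's -y over the chip tray; grows counter-clockwise from above, toward +x, to 1.2; about 0.8 against the seated pin. The spring returns it to 0: 0.08 N m at 0, 0.16 at 0.8 (1.7 N at the hole).
Mind the look-alikes: they are no part of the job. Leave any red look-alike of the part that bears thick_pin_head alone.

How it is judged:
By the outcome, as a careful person would: the job done as asked, in the order asked, and still so for the second after the job is handed in, with the robot touching nothing.
It also fails if it takes over 45 s, if anything falls off the work surface, if the arm or the gripper's body presses on something with over 40 N, if the wrist force passes 120 N, or if a joint passes its speed limit or range.

## Working session

There is one attempt and no reset: what is moved stays moved. The work goes in short steps, Python scripts to look and compute and a shell command to move; the robot and the scene stay as the last step left them, time stands still between calls to the robot, and variables do not carry over. Pictures are saved under pics/ and viewed, at most 10 in all, crops included, and the job is handed in when it is done.

```bash
mkdir -p pics; ls; python3 - <<'E'
from station import *
import cv2, numpy as np
print(get_state()); print(tip_reach if not callable(tip_reach) else tip_reach())
ims=[]
for c in ["side","top","wrist"]:
    im=grab_frame(c); cv2.imwrite(f"pics/{c}0.png",im[:,:,::-1]); 
    for q in ["thick_pin_head","slim_pin_head","stop_hole","clamp_arm"]:
        try: print(c,q,[(np.round(d["location"],1).tolist(),round(d["conf"],2)) for d in mark_of(c,q)])
        except Exception as e: print(c,q,e)
    k=calibration(c); print(k["fx"],k["cx"],k["cy"],np.round(k["extrinsics"],3).tolist())
E
```

```text
pics
{'t': 0.0, 'q': array([-9.11886081e-01,  3.59384995e-01,  1.10936897e-02, -3.26789628e-04,
       -1.22412781e+00, -2.88122215e-01]), 'qd': array([-4.93644666e-04, -7.34718456e-04, -1.37723515e-04,  1.26711743e-03,
       -2.06946387e-05,  1.59318574e-03]), 'joint_efforts': array([-3.02228966e-05, -5.82711232e+01,  2.93046767e+01,  6.99704379e+00,
        6.85980282e-03, -1.22556180e-04]), 'eef_pos': array([ 0.2444101 , -0.62871604,  0.24464327]), 'ee_rot': array([ 3.13994946e+00, -1.66617504e-04, -2.77091577e+00]), 'force': array([-0.22623104,  0.13496877, -0.035779  ]), 'moment': array([ 0.00421682,  0.02106398, -0.02392491]), 'gripper_force': 0.0, 'width': 0.08749068781062692}
0.019
side thick_pin_head [([224.3, 227.0], 0.89), ([272.4, 215.5], 0.64), ([313.6, 227.6], 0.64)]
side slim_pin_head []
side stop_hole [([262.5, 186.8], 0.86)]
side clamp_arm it knows: slim_pin_head, stop_hole, thick_pin_head
348.54290298271286 254.58170741774657 189.15843143593722 [[0.941, -0.339, -0.007, -0.472], [-0.194, -0.521, -0.831, 0.157], [0.278, 0.783, -0.556, 0.757], [0.0, 0.0, 0.0, 1.0]]
top thick_pin_head [([310.4, 199.6], 0.69), ([323.2, 165.0], 0.64), ([303.3, 236.4], 0.55)]
top slim_pin_head [([338.5, 195.2], 0.5), ([212.0, 186.0], 0.22)]
top stop_hole []
top clamp_arm it knows: slim_pin_head, stop_hole, thick_pin_head
407.0531852480144 256.06263774404914 197.14123715423116 [[-0.098, -0.995, 0.004, 0.025], [-0.973, 0.095, -0.211, 0.509], [0.209, -0.024, -0.978, 0.913], [0.0, 0.0, 0.0, 1.0]]
wrist thick_pin_head []
wrist slim_pin_head []
wrist stop_hole []
wrist clamp_arm it knows: slim_pin_head, stop_hole, thick_pin_head
297.3186396354542 256.4019338358294 190.5747349852926 [[-0.361, 0.932, 0.001, 0.674], [0.891, 0.345, 0.296, -0.038], [0.276, 0.108, -0.955, 0.393], [0.0, 0.0, 0.0, 1.0]]
```

```bash
python3 - <<'E'
import cv2
a=cv2.imread("pics/side0.png");b=cv2.imread("pics/top0.png")
cv2.imwrite("pics/s1.png",cv2.resize(a[110:320,130:410],None,fx=2.8,fy=2.8,interpolation=2))
cv2.imwrite("pics/t1.png",cv2.resize(b[60:320,130:430],None,fx=2.3,fy=2.3,interpolation=2))
E
```

```text
(no output)
```

View pics/s1.png

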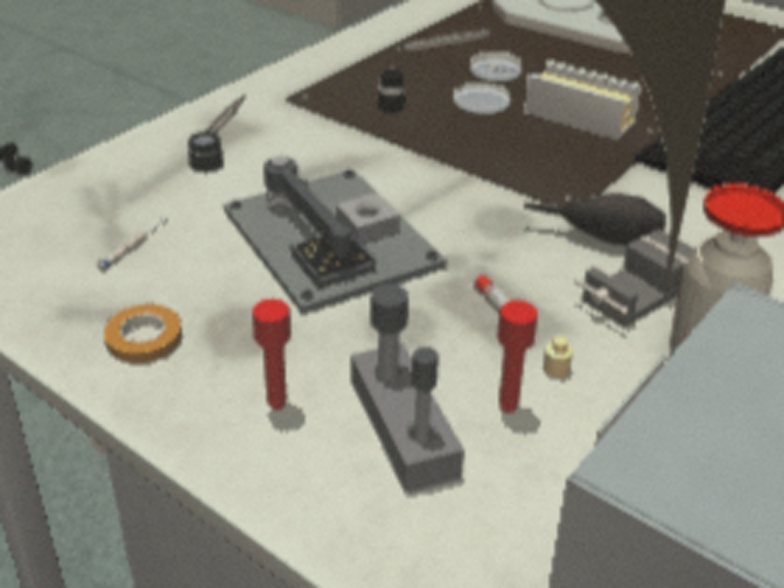

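View pics/t1.png

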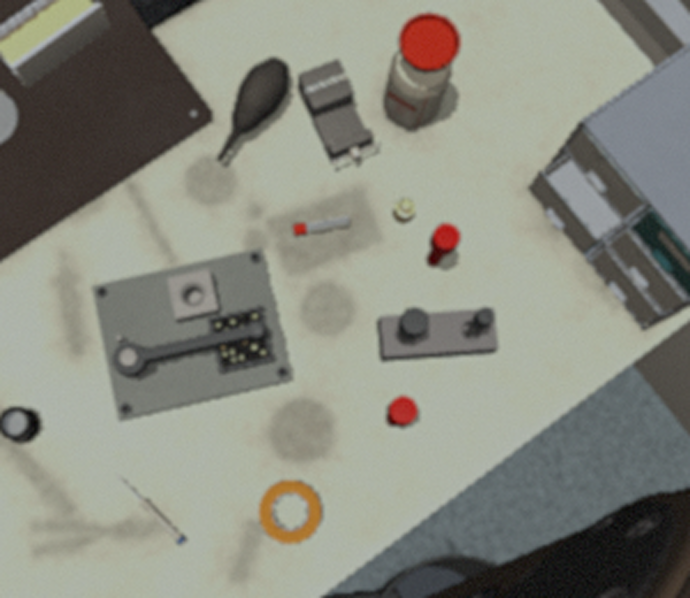

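Candidates for the thick pin: the dark pin at side (272,215) / top (310,200), and two red pins at side (224,227) and (314,228) / top (303,236) and (323,165), which are look-alikes to leave alone. The slim pin is at side (282,240) / top (338,195). I choose the dark, thick one. The hole is at side (262,187) / top (214,187), and the arm pivot is at top (186,215).

```bash
cat > h.py <<'E'
from station import *
import cv2, numpy as np
def K(c):
    return np.array([[c["fx"],0,c["cx"]],[0,c["fy"],c["cy"]],[0,0,1.]])
def P(c): return K(c)@np.array(c["extrinsics"])[:3]
def tri(ps,pt):
    X=cv2.triangulatePoints(P(calibration("side")),P(calibration("top")),np.float64(ps).reshape(2,1),np.float64(pt).reshape(2,1))[:,0]
    return X[:3]/X[3]
def ray(name,p):
    c=calibration(name);E=np.array(c["extrinsics"]);u=np.array([(p[0]-c["cx"])/c["fx"],(p[1]-c["cy"])/c["fy"]])
    if name=="wrist":
        th=np.hypot(*u); d=np.array([*(u/max(th,1e-9)*np.sin(th)),np.cos(th)])
    else: d=np.array([*u,1.])
    return -E[:3,:3].T@E[:3,3], E[:3,:3].T@d
def atz(name,p,z):
    o,d=ray(name,p); return o+d*(z-o[2])/d[2]
E
python3 - <<'E'
from h import *
np.set_printoptions(precision=4,suppress=True)
T=lambda x,y:(130+x/2.3,60+y/2.3); S=lambda x,y:(130+x/2.8,110+y/2.8)
print("thick",tri((272.4,215.5),(310.4,199.6)), atz("side",(272.4,215.5),.09),atz("top",(310.4,199.6),.09))
print("slim",tri(S(425,365),(338.5,195.2)))
h=atz("side",(262.5,186.8),.04);h2=atz("top",T(193,294),.04);print("hole",tri((262.5,186.8),T(193,294)),h,h2)
p=atz("top",T(128,357),.073);p2=atz("side",S(280,165),.073);print("pivot",p,p2)
for a,b in((h,p2),(h2,p)):
    d=b-a; print("yaw piv",np.degrees(np.arctan2(d[1],d[0])-np.arctan2(76,-58)),np.hypot(*d[:2]))
c=[atz("top",T(*q),.01) for q in((101,292),(256,257),(283,372),(125,408))]
for a,b in((1,0),(2,3)): d=c[b]-c[a];print("yaw",np.degrees(np.arctan2(-d[0],d[1])))
for a,b in((3,0),(2,1)): d=c[b]-c[a];print("yaw",np.degrees(np.arctan2(d[1],d[0])))
r=[atz("top",T(*q),.03) for q in((380,318),(494,312))];d=r[0]-r[1];print("rack y dir",np.degrees(np.arctan2(-d[0],d[1])))
E
```

```text
thick [ 0.4845 -0.1465  0.1004] [ 0.4947 -0.1341  0.09  ] [ 0.4831 -0.1473  0.09  ]
slim [ 0.4851 -0.2122  0.0898]
hole [0.5507 0.075  0.0205] [0.5419 0.0475 0.04  ] [0.5445 0.0738 0.04  ]
pivot [0.478  0.1409 0.073 ] [0.4732 0.1129 0.073 ]
yaw piv 9.085790189096127 0.09483145713686182
yaw piv 7.393365000390288 0.09459636107037332
yaw 7.620330358841411
yaw 7.353471848288048
yaw 8.046793575646435
yaw 7.534997602333776
rack y dir -2.5184217852614856
```

```bash
python3 -m handwheel '[{"delta_pos":[0.5,1,0],"dr":[0,0,7.6]},{"delta_pos":[0.5,1,0],"dr":[0,0,7.6]},{"delta_pos":[0.5,1,0],"dr":[0,0,7.6]},{"delta_pos":[0.5,1,0],"dr":[0,0,7.6]},{"delta_pos":[0.5,1,0],"dr":[0,0,7.6]},{"delta_pos":[0.5,1,0],"dr":[0,0,7.6]},{"delta_pos":[0.5,1,0],"dr":[0,0,7.6]},{"delta_pos":[0.5,1,0],"dr":[0,0,7.6]},{"delta_pos":[0.5,1,0],"dr":[0,0,7.6]},{"delta_pos":[0.5,1,0],"dr":[0,0,7.6]}]'
python3 -m handwheel '[{"delta_pos":[0.5,1,0],"dr":[0,0,0]},{"delta_pos":[0.5,1,0],"dr":[0,0,0]},{"delta_pos":[0.5,1,0],"dr":[0,0,0]},{"delta_pos":[0.5,1,0],"dr":[0,0,0]},{"delta_pos":[0.5,1,0],"dr":[0,0,0]},{"delta_pos":[0.5,1,0],"dr":[0,0,0]},{"delta_pos":[0,0,0],"dr":[0,0,0]}]'
python3 - <<'E'
from h import *
np.set_printoptions(precision=4,suppress=True)
s=get_state();print(s["eef_pos"],s["ee_rot"],s["q"])
im=grab_frame("wrist")
for q,z in(("thick_pin_head",.09),("slim_pin_head",.09),("stop_hole",.04)):
    for d in mark_of("wrist",q): print(q,d["conf"],d["location"],atz("wrist",d["location"],z))
cv2.imwrite("pics/w1.png",cv2.resize(im[:,:,::-1],None,fx=1.5,fy=1.5))
E
```

```text
t: 1.6
eef_pos: [0.395, -0.3279, 0.2459]
ee_rot: [-3.141, -0.0, -1.439]
force: [0.4, 0.4, 0.2]
width: 0.0877
gripper_force: 0.0
t: 2.3
eef_pos: [0.4862, -0.1466, 0.2458]
ee_rot: [-3.14, 0.0, -1.441]
force: [-0.1, -0.5, 0.3]
width: 0.0877
gripper_force: 0.0
[ 0.4862 -0.1466  0.2458] [-3.1405  0.     -1.4413] [ 0.0945  0.0807 -0.35   -0.0001 -1.1389  0.035 ]
thick_pin_head 0.84 [332.8, 208.4] [ 0.3976 -0.1272  0.09  ]
thick_pin_head 0.75 [185.4, 131.8] [ 0.5617 -0.1895  0.09  ]
thick_pin_head 0.66 [261.9, 183.7] [ 0.4779 -0.145   0.09  ]
slim_pin_head 0.76 [269.5, 113.4] [ 0.4795 -0.218   0.09  ]
stop_hole 0.86 [194.5, 308.0] [0.5494 0.0727 0.04  ]
```

View pics/w1.png

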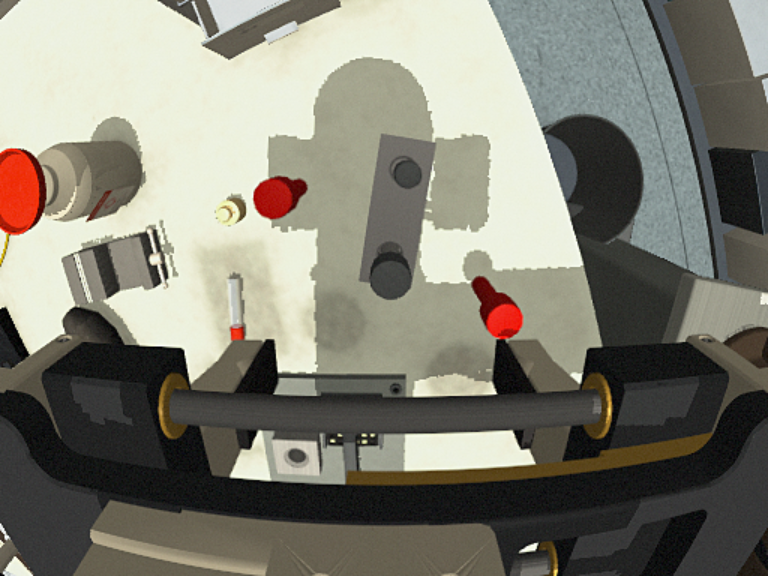

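Wrist view: thick pin head at (260,183), slim at (271,115), reds at (185,131) and (335,212), hole at (198,305). I descend partway over the thick pin with the gripper partly closed, and look again.

```bash
python3 -m handwheel '[{"delta_pos":[-0.2,0,-0.8],"dr":[0,0,0]},{"delta_pos":[0,0,-0.8],"dr":[0,0,0]},{"delta_pos":[0,0,-0.8],"dr":[0,0,0]},{"delta_pos":[0,0,-0.6],"dr":[0,0,0]},{"delta_pos":[0,0,0],"dr":[0,0,0]}]' -0.2 40
python3 - <<'E'
from h import *
np.set_printoptions(precision=4,suppress=True)
s=get_state();print(s["eef_pos"],s["ee_rot"])
im=grab_frame("wrist")
for q,z in(("thick_pin_head",.09),("slim_pin_head",.09)):
    for d in mark_of("wrist",q): print(q,d["conf"],d["location"],atz("wrist",d["location"],z))
cv2.imwrite("pics/w2.png",cv2.resize(im[90:340,130:400,::-1],None,fx=2.2,fy=2.2))
E
```

```text
t: 3.0
eef_pos: [0.4765, -0.15, 0.1534]
ee_rot: [3.137, 0.001, -1.446]
force: [0.4, 0.3, 0.0]
width: 0.055
gripper_force: 0.0
[ 0.4765 -0.15    0.1534] [ 3.1372  0.0007 -1.4463]
thick_pin_head 0.97 [348.5, 248.6] [ 0.3995 -0.1263  0.09  ]
thick_pin_head 0.7 [248.7, 219.9] [ 0.4827 -0.1424  0.09  ]
thick_pin_head 0.65 [142.8, 149.2] [ 0.5666 -0.1873  0.09  ]
slim_pin_head 0.8 [262.7, 122.8] [ 0.4822 -0.2149  0.09  ]
```

View pics/w2.png

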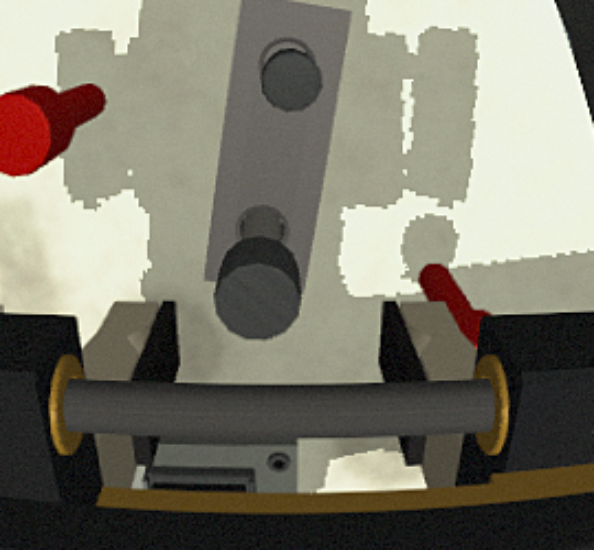

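```bash
python3 -m handwheel '[{"delta_pos":[0.16,0.2,0],"dr":[0,0,0]},{"delta_pos":[0,0,-0.7],"dr":[0,0,0]},{"delta_pos":[0,0,-0.7],"dr":[0,0,0]},{"delta_pos":[0,0,-0.7],"dr":[0,0,0]},{"delta_pos":[0,0,0],"dr":[0,0,0]}]' -0.2 40
python3 -m handwheel '[{"delta_pos":[0,0,0],"dr":[0,0,0]},{"delta_pos":[0,0,0],"dr":[0,0,0]},{"delta_pos":[0,0,0],"dr":[0,0,0]},{"delta_pos":[0,0,0],"dr":[0,0,0]},{"delta_pos":[0,0,0],"dr":[0,0,0]}]' 1 45
```

```text
t: 3.65
eef_pos: [0.4824, -0.1428, 0.0911]
ee_rot: [3.139, 0.0, -1.445]
force: [-0.6, -0.7, 0.6]
width: 0.0525
gripper_force: 0.0
t: 4.15
eef_pos: [0.4839, -0.1432, 0.0934]
ee_rot: [-3.14, -0.0, -1.444]
force: [-0.5, 0.3, 5.4]
width: 0.0267
gripper_force: 45.0
```

```bash
python3 -m handwheel '[{"delta_pos":[0,0,0.5],"dr":[0,0,0]},{"delta_pos":[0,0,0.8],"dr":[0,0,0]},{"delta_pos":[0,0,0.8],"dr":[0,0,0]},{"delta_pos":[0,0,0.8],"dr":[0,0,0]},{"delta_pos":[0,0,0.8],"dr":[0,0,0]},{"delta_pos":[0,0,0],"dr":[0,0,0]}]'
python3 - <<'E'
from h import *
np.set_printoptions(precision=4,suppress=True)
s=get_state();print(s["eef_pos"],s["ee_rot"],s["force"],s["width"])
im=grab_frame("wrist")
for q,z in(("thick_pin_head",.2),("stop_hole",.04)):
    for d in mark_of("wrist",q): print(q,d["conf"],d["location"],atz("wrist",d["location"],z))
im2=grab_frame("side")
for q,z in(("thick_pin_head",s["eef_pos"][2]),("stop_hole",.04)):
    for d in mark_of("side",q): print(q,d["conf"],d["location"],atz("side",d["location"],z))
im3=grab_frame("top")
for q,z in(("thick_pin_head",s["eef_pos"][2]),("stop_hole",.04)):
    for d in mark_of("top",q): print(q,d["conf"],d["location"],atz("top",d["location"],z))
a=cv2.resize(im[90:360,100:400,::-1],(400,360));b=cv2.resize(im2[100:280,180:380,::-1],(400,360))
cv2.imwrite("pics/w3.png",np.hstack([a,b]))
E
```

```text
t: 4.75
eef_pos: [0.4851, -0.1433, 0.2069]
ee_rot: [-3.136, -0.001, -1.444]
force: [0.5, -0.9, -0.2]
width: 0.027
gripper_force: 45.0
[ 0.4851 -0.1433  0.2069] [-3.136  -0.001  -1.4439] [ 0.5039 -0.9347 -0.2456] 0.026970468043449013
thick_pin_head 0.76 [176.0, 134.1] [ 0.5303 -0.2024  0.2   ]
thick_pin_head 0.69 [254.9, 251.2] [ 0.4836 -0.1436  0.2   ]
thick_pin_head 0.67 [344.4, 218.7] [ 0.438  -0.1685  0.2   ]
thick_pin_head 0.91 [313.8, 225.9] [ 0.485  -0.3169  0.2069]
thick_pin_head 0.8 [273.3, 170.5] [ 0.4902 -0.1432  0.2069]
thick_pin_head 0.71 [226.3, 224.9] [ 0.361  -0.2684  0.2069]
stop_hole 0.69 [263.6, 186.6] [0.545  0.0474 0.04  ]
thick_pin_head 0.61 [303.7, 236.3] [ 0.389  -0.1063  0.2069]
```

View pics/w3.png

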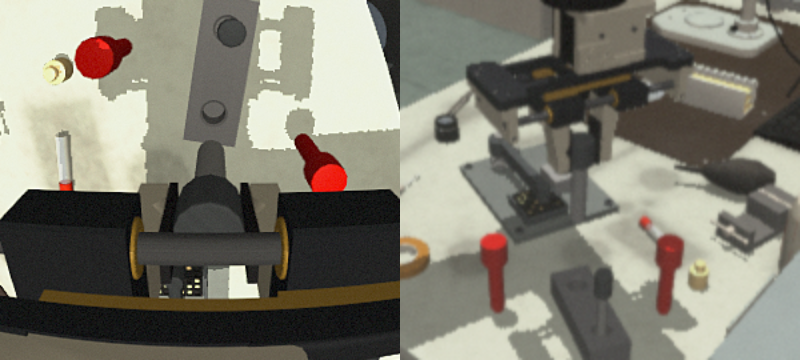

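```bash
python3 - <<'E'
from h import *
np.set_printoptions(precision=4,suppress=True)
T=lambda x,y:(130+x/2.3,60+y/2.3); S=lambda x,y:(130+x/2.8,110+y/2.8)
for n,s,t in(("c1",(237,207),(125,408)),("c2",(350,175),(101,292)),("c3",(435,262),(256,257)),("c4",(307,295),(283,372)),("tape",(143,328),(291,512)),("dropper base",(205,152),(20,425)),("hole",(368,211),(193,294)),("pivot",(280,162),(128,357))):
    print(n,tri(S(*s),T(*t)))
print("redA",tri((224.3,227),(303.3,236.4)),"redB",tri((313.6,227.6),(323.2,165)))
E
```

```text
c1 [0.4365 0.1578 0.0059]
c2 [0.5658 0.1758 0.0065]
c3 [0.5896 0.0041 0.0024]
c4 [ 0.4575 -0.013   0.0114]
tape [ 0.3118 -0.0071  0.011 ]
dropper base [0.4286 0.2673 0.0136]
hole [0.5485 0.0747 0.0262]
pivot [0.481  0.1432 0.0581]
redA [ 0.3979 -0.1217  0.0785] redB [ 0.5645 -0.1894  0.0799]
```

The side/top triangulation puts the fixture mouth at z≈0.03, not 0.04. I go to the start of the push line, still high, and look there.

```bash
python3 -m handwheel '[{"delta_pos":[-0.24,0.84,0],"dr":[0,0,0]},{"delta_pos":[-0.24,0.84,0],"dr":[0,0,0]},{"delta_pos":[-0.24,0.84,0],"dr":[0,0,0]},{"delta_pos":[-0.24,0.84,0],"dr":[0,0,0]},{"delta_pos":[-0.24,0.84,0],"dr":[0,0,0]},{"delta_pos":[-0.24,0.84,0],"dr":[0,0,0]},{"delta_pos":[-0.24,0.84,0],"dr":[0,0,0]},{"delta_pos":[-0.24,0.84,0],"dr":[0,0,0]},{"delta_pos":[0,0,0],"dr":[0,0,0]},{"delta_pos":[0,0,0],"dr":[0,0,0]}]'
python3 - <<'E'
from h import *
np.set_printoptions(precision=4,suppress=True)
s=get_state();print(s["eef_pos"],s["ee_rot"],s["force"],s["width"])
im=grab_frame("wrist")
for d in mark_of("wrist","stop_hole"): print(d["conf"],d["location"],[atz("wrist",d["location"],z) for z in(.03,.04)])
im3=grab_frame("top")
for d in mark_of("top","stop_hole"): print("top",d["conf"],d["location"],[atz("top",d["location"],z) for z in(.03,.04)])
cv2.imwrite("pics/w4.png",cv2.resize(im[60:330,60:400,::-1],None,fx=2.2,fy=2.2))
E
```

```text
t: 6.2
eef_pos: [0.4257, 0.0589, 0.2035]
ee_rot: [3.141, -0.0, -1.443]
force: [0.2, 0.2, -1.6]
width: 0.0266
gripper_force: 45.0
[0.4257 0.0589 0.2035] [ 3.1414 -0.0001 -1.4425] [ 0.1721  0.2276 -1.5963] 0.026612534327424473
0.79 [149.3, 179.9] [array([0.5457, 0.0777, 0.03  ]), array([0.5422, 0.0746, 0.04  ])]
```

View pics/w4.png

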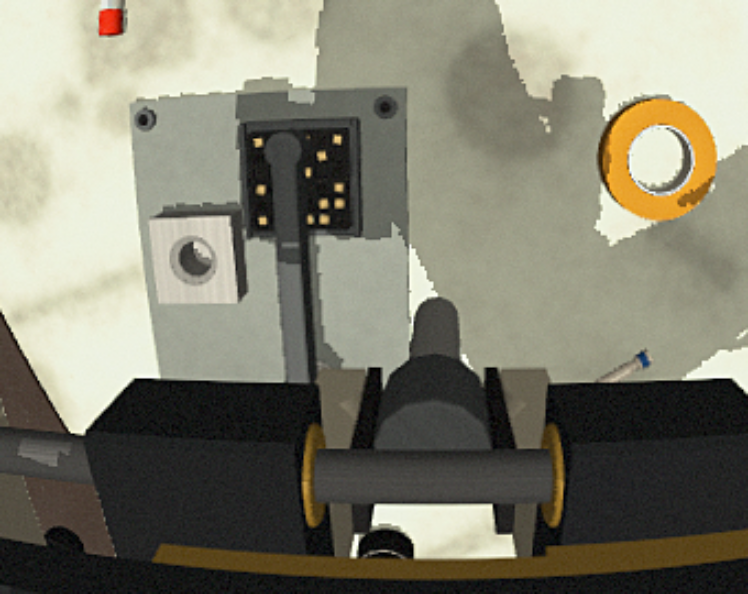

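```bash
cat >> h.py <<'E'
def lsq(rays):
    A=np.zeros((3,3));b=np.zeros(3)
    for o,d in rays:
        d=d/np.linalg.norm(d);M=np.eye(3)-np.outer(d,d);A+=M;b+=M@o
    return np.linalg.solve(A,b)
E
python3 - <<'E'
from h import *
from scipy.spatial.transform import Rotation as R
np.set_printoptions(precision=4,suppress=True)
s=get_state();Rt=R.from_euler("xyz",s["ee_rot"]).as_matrix()
r2=ray("wrist",(149.3,179.9)); 
Rf=R.from_euler("xyz",[-3.1405,0,-1.4413]).as_matrix(); D=Rf@Rt.T
o,d=ray("wrist",(194.5,308.0)); r1=(np.array([.4862,-.1466,.2458])+D@(o-s["eef_pos"]),D@d)
t=ray("top",(213.9,187.8)); sd=ray("side",(263,186.7))
print("cam-tcp",o-s["eef_pos"])
for n,L in(("w1w2",[r1,r2]),("w2top",[r2,t]),("w2side",[r2,sd]),("all",[r1,r2,t,sd])): print(n,lsq(L))
p=lsq([r1,r2,t,sd])
x=np.array([np.cos(.131),np.sin(.131)]);rel=s["eef_pos"][:2]-p[:2];print("tcp in fixture",rel@x,rel@[-x[1],x[0]])
E
```

```text
cam-tcp [ 0.0095 -0.0798  0.1401]
w1w2 [0.5479 0.0773 0.0356]
w2top [0.5439 0.0743 0.0385]
w2side [0.5539 0.0818 0.0154]
all [0.5505 0.0779 0.0255]
tcp in fixture -0.12617939277355775 -0.003625325991464359
```

```bash
python3 -m handwheel '[{"delta_pos":[0,0,-0.8],"dr":[0,0,0]},{"delta_pos":[0,0,-0.8],"dr":[0,0,0]},{"delta_pos":[0,0,-0.8],"dr":[0,0,0]},{"delta_pos":[0,0,0],"dr":[0,0,0]},{"delta_pos":[0,0,0],"dr":[0,0,0]}]'
python3 - <<'E'
from h import *
np.set_printoptions(precision=4,suppress=True)
s=get_state();print(s["eef_pos"],s["ee_rot"],s["force"])
im=grab_frame("wrist")
for d in mark_of("wrist","stop_hole"): print(d["conf"],d["location"],[atz("wrist",d["location"],z) for z in(.03,.04)])
im2=grab_frame("side")
cv2.imwrite("pics/w5.png",np.hstack([cv2.resize(im[40:310,60:360,::-1],(400,360)),cv2.resize(im2[80:260,170:370,::-1],(400,360))]))
E
```

```text
t: 6.9
eef_pos: [0.426, 0.058, 0.1319]
ee_rot: [3.141, -0.001, -1.445]
force: [0.3, 0.2, -0.3]
width: 0.0269
gripper_force: 45.0
[0.426  0.058  0.1319] [ 3.1408 -0.0008 -1.4449] [ 0.2597  0.1841 -0.3015]
0.77 [119.8, 201.6] [array([0.5519, 0.0806, 0.03  ]), array([0.5471, 0.0764, 0.04  ])]
```

View pics/w5.png

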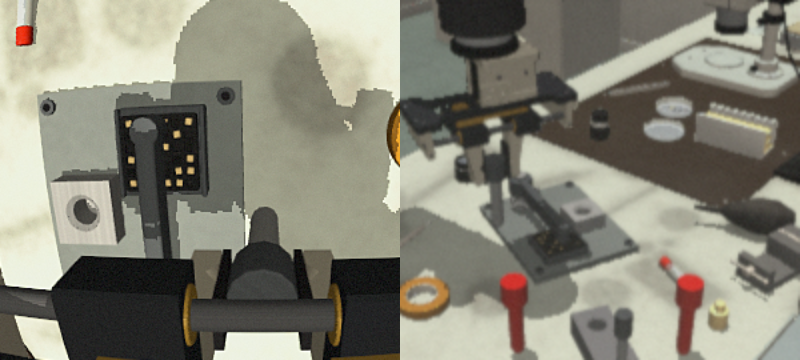

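```bash
python3 -m handwheel '[{"delta_pos":[0.5,0.066,0],"dr":[0,0,0]},{"delta_pos":[0.5,0.066,0],"dr":[0,0,0]},{"delta_pos":[0.5,0.066,0],"dr":[0,0,0]},{"delta_pos":[0.5,0.066,0],"dr":[0,0,0]},{"delta_pos":[0.5,0.066,0],"dr":[0,0,0]},{"delta_pos":[0.5,0.066,0],"dr":[0,0,0]},{"delta_pos":[0.3,0.04,0],"dr":[0,0,0]},{"delta_pos":[0,0,0],"dr":[0,0,0]}]'
python3 - <<'E'
from h import *
np.set_printoptions(precision=4,suppress=True)
s=get_state();print(s["eef_pos"],s["ee_rot"],s["force"],s["moment"])
im=grab_frame("wrist")
for d in mark_of("wrist","stop_hole"): print(d["conf"],d["location"],[atz("wrist",d["location"],z) for z in(.03,.04)])
im2=grab_frame("side")
cv2.imwrite("pics/w6.png",np.hstack([cv2.resize(im[90:270,160:360,::-1],(400,360)),cv2.resize(im2[100:235,190:340,::-1],(400,360))]))
E
```

```text
t: 7.85
eef_pos: [0.526, 0.0716, 0.1316]
ee_rot: [-3.141, -0.0, -1.445]
force: [-0.7, -2.7, -0.8]
width: 0.027
gripper_force: 45.0
[0.526  0.0716 0.1316] [-3.1414 -0.0003 -1.4446] [-0.7112 -2.7028 -0.8096] [-0.6685  0.5001  0.028 ]
0.96 [226.2, 199.7] [array([0.5493, 0.0775, 0.03  ]), array([0.5487, 0.0739, 0.04  ])]
```

View pics/w6.png

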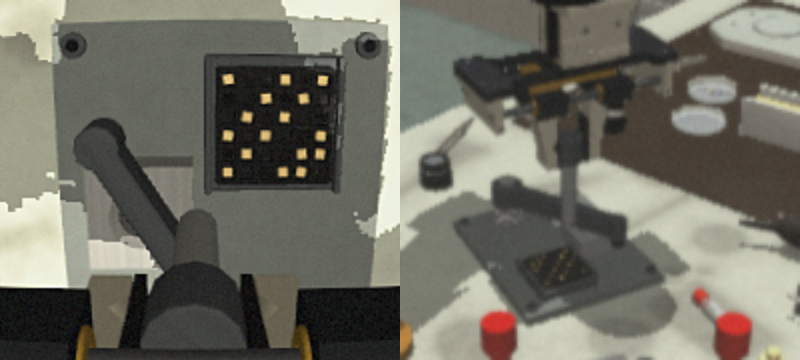

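```bash
python3 -m handwheel '[{"delta_pos":[0.4,0.05,0],"dr":[0,0,0]},{"delta_pos":[0.36,0.04,0],"dr":[0,0,0]},{"delta_pos":[0,0,0],"dr":[0,0,0]},{"delta_pos":[0,0,0],"dr":[0,0,0]}]'
python3 - <<'E'
from h import *
np.set_printoptions(precision=4,suppress=True)
s=get_state();print(s["eef_pos"],s["ee_rot"],s["force"],s["moment"])
im=grab_frame("wrist")
for d in mark_of("wrist","stop_hole"): print(d["conf"],d["location"],[atz("wrist",d["location"],z) for z in(.03,.04)])
im2=grab_frame("side")
cv2.imwrite("pics/w7.png",np.hstack([cv2.resize(im[130:265,190:340,::-1],(400,360)),cv2.resize(im2[130:220,220:320,::-1],(400,360))]))
E
```

```text
t: 8.4
eef_pos: [0.5478, 0.0742, 0.1316]
ee_rot: [-3.141, -0.0, -1.444]
force: [-1.1, -1.8, -1.1]
width: 0.0271
gripper_force: 45.0
[0.5478 0.0742 0.1316] [-3.1414 -0.0002 -1.4445] [-1.05   -1.8161 -1.0717] [-0.761   0.2759 -0.0018]
0.92 [255.1, 200.7] [array([0.5473, 0.0782, 0.03  ]), array([0.5477, 0.0747, 0.04  ])]
```

View pics/w7.png

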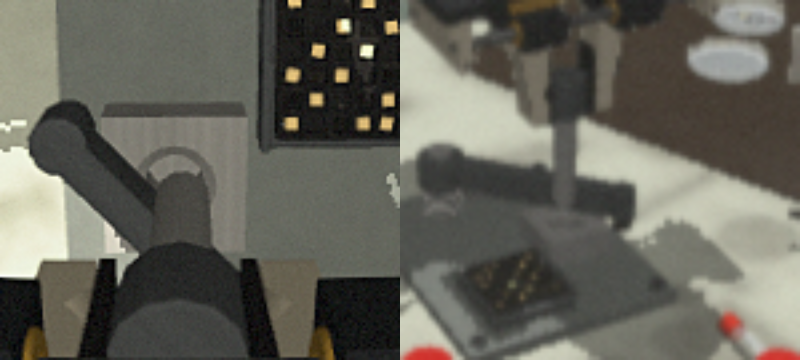

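The pin is over the hole, with the chamfer ring centred within ~2 px of the shank. I lower it in steps and watch the force.

```bash
python3 -m handwheel '[{"delta_pos":[0.02,0,-0.2],"dr":[0,0,0]},{"delta_pos":[0,0,-0.2],"dr":[0,0,0]},{"delta_pos":[0,0,-0.1],"dr":[0,0,0]},{"delta_pos":[0,0,0],"dr":[0,0,0]}]'
```

```text
t: 8.95
eef_pos: [0.548, 0.0744, 0.1158]
ee_rot: [3.141, 0.0, -1.444]
force: [0.4, -0.1, -1.8]
width: 0.0271
gripper_force: 45.0
```

```bash
python3 -m handwheel '[{"delta_pos":[0,0,-0.2],"dr":[0,0,0]},{"delta_pos":[0,0,-0.2],"dr":[0,0,0]},{"delta_pos":[0,0,-0.1],"dr":[0,0,0]},{"delta_pos":[0,0,0],"dr":[0,0,0]}]'
```

```text
t: 9.35
eef_pos: [0.5488, 0.0749, 0.1012]
ee_rot: [-3.14, 0.001, -1.444]
force: [2.9, 3.0, -3.8]
width: 0.027
gripper_force: 45.0
```

```bash
python3 -m handwheel '[{"delta_pos":[0,0,-0.07],"dr":[0,0,0]},{"delta_pos":[0,0,0],"dr":[0,0,0]}]'; python3 -m handwheel '[{"delta_pos":[0,0,-0.07],"dr":[0,0,0]},{"delta_pos":[0,0,0],"dr":[0,0,0]}]'
```

```text
t: 9.55
eef_pos: [0.5488, 0.0747, 0.0996]
ee_rot: [-3.14, 0.001, -1.444]
force: [3.1, 4.6, -0.1]
width: 0.0269
gripper_force: 45.0
t: 9.75
eef_pos: [0.5488, 0.0747, 0.0976]
ee_rot: [-3.14, 0.0, -1.444]
force: [2.9, 5.2, 1.1]
width: 0.0268
gripper_force: 45.0
```

```bash
python3 -m handwheel '[{"delta_pos":[0.02,0.03,-0.07],"dr":[0,0,0]},{"delta_pos":[0,0,0],"dr":[0,0,0]}]'; python3 -m handwheel '[{"delta_pos":[0,0,-0.07],"dr":[0,0,0]},{"delta_pos":[0,0,0],"dr":[0,0,0]}]'
```

```text
t: 9.95
eef_pos: [0.5488, 0.0752, 0.0951]
ee_rot: [-3.142, -0.0, -1.444]
force: [2.4, 2.7, 1.5]
width: 0.0269
gripper_force: 45.0
t: 10.15
eef_pos: [0.5487, 0.0752, 0.0929]
ee_rot: [3.141, 0.0, -1.444]
force: [1.6, 3.7, 0.2]
width: 0.0268
gripper_force: 45.0
```

```bash
python3 -m handwheel '[{"delta_pos":[0,0,-0.07],"dr":[0,0,0]},{"delta_pos":[0,0,0],"dr":[0,0,0]}]'; python3 -m handwheel '[{"delta_pos":[0,0,-0.07],"dr":[0,0,0]},{"delta_pos":[0,0,0],"dr":[0,0,0]}]'
```

```text
t: 10.35
eef_pos: [0.5487, 0.0752, 0.0908]
ee_rot: [3.141, 0.0, -1.444]
force: [2.4, 4.2, 0.0]
width: 0.0268
gripper_force: 45.0
t: 10.55
eef_pos: [0.5491, 0.0751, 0.0903]
ee_rot: [-3.141, -0.001, -1.444]
force: [-1.9, 2.6, 14.4]
width: 0.027
gripper_force: 45.0
```

```bash
python3 -m handwheel '[{"delta_pos":[0,0,-0.05],"dr":[0,0,0]},{"delta_pos":[0,0,0],"dr":[0,0,0]}]'
```

```text
t: 10.75
eef_pos: [0.5495, 0.075, 0.0901]
ee_rot: [-3.14, -0.001, -1.443]
force: [-4.3, 1.5, 26.2]
width: 0.027
gripper_force: 45.0
```

Bottomed: 26 N up, at the seating height of a mouth at z≈0.03. I release and retreat straight up.

```bash
python3 -m handwheel '[{"delta_pos":[0,0,0.05],"dr":[0,0,0]},{"delta_pos":[0,0,0],"dr":[0,0,0]},{"delta_pos":[0,0,0],"dr":[0,0,0]},{"delta_pos":[0,0,0],"dr":[0,0,0]},{"delta_pos":[0,0,0],"dr":[0,0,0]}]' -0.2
python3 -m handwheel '[{"delta_pos":[0,0,0.4],"dr":[0,0,0]},{"delta_pos":[0,0,0.7],"dr":[0,0,0]},{"delta_pos":[0,0,0.9],"dr":[0,0,0]},{"delta_pos":[0,0,0.9],"dr":[0,0,0]},{"delta_pos":[0,0,0.9],"dr":[0,0,0]},{"delta_pos":[0,0,0],"dr":[0,0,0]}]'
python3 - <<'E'
from h import *
s=get_state();print(s["eef_pos"],s["force"],s["width"])
im=grab_frame("wrist")
im2=grab_frame("side")
for c,z in(("wrist",.087),("side",.087)):
    for d in mark_of(c,"thick_pin_head"): print(c,d["conf"],d["location"],atz(c,d["location"],z))
cv2.imwrite("pics/w8.png",np.hstack([cv2.resize(im[130:310,160:360,::-1],(400,360)),cv2.resize(im2[130:265,210:360,::-1],(400,360))]))
E
```

```text
t: 11.25
eef_pos: [0.5483, 0.0748, 0.0884]
ee_rot: [3.14, -0.001, -1.445]
force: [0.2, 0.3, -0.3]
width: 0.0522
gripper_force: 0.0
t: 11.85
eef_pos: [0.5508, 0.0757, 0.2079]
ee_rot: [-3.134, 0.001, -1.444]
force: [1.2, 0.3, 0.1]
width: 0.0524
gripper_force: 0.0
[0.55084711 0.07573355 0.20794956] [1.15454073 0.30847559 0.08128984] 0.052366228864627974
wrist 0.96 [439.1, 17.6] [ 0.39391616 -0.12199719  0.087     ]
wrist 0.66 [257.2, 189.1] [0.54734801 0.07313195 0.087     ]
side 0.95 [311.6, 230.9] [ 0.55122586 -0.20447698  0.087     ]
side 0.8 [224.2, 223.7] [ 0.39211813 -0.12128947  0.087     ]
side 0.45 [262.7, 164.3] [0.55561291 0.08253167 0.087     ]
```

View pics/w8.png

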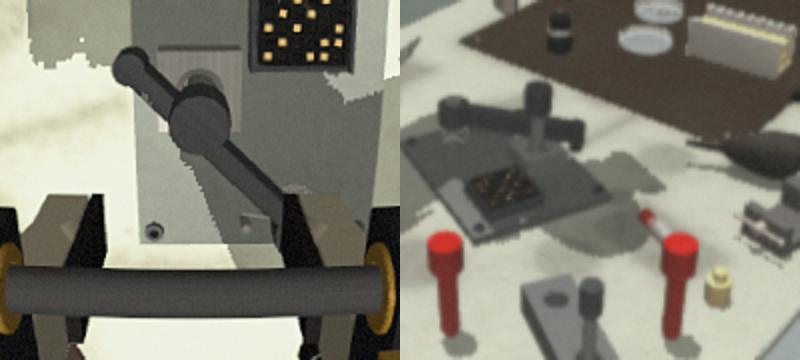

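The pin stands upright and seated at wrist (257,189). The arm rests against its shank, the tray is clear, and the slim and red pins are where they were.

```bash
python3 -c "
from station import *
print(job_done())"
```

```text
the job is handed in; nothing more can be done
None
```

I swung the clamp arm open with the thick pin and seated the pin fully in the stop hole; the arm rests on its shank, the tray is free, and I handed the job in at about 12 s (no verdict was returned).

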